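Close the findings box with its four corner clips

ROBOT

A 6-joint arm with a two-finger parallel gripper is mounted at the origin on the work surface. World frame = base frame: x ahead of the robot, y to its left, z up, the work surface at z = 0. Lengths are in mm, angles in rad, forces in N, time in s.
With the tool pointing down it reaches from about 350 to 875 mm from the base axis. Payload 4.2 kg.
Tool frame: the origin (TCP) lies between the finger pads; the fingertips stand 17 mm ahead of it and the grasp point (between the pads) lies 2 mm behind it; z points along the fingers, y is the line along which they close (so a half turn about z gives the same grasp; the last joint's range is limited). The gripper opens to 85 mm and grips with 20 to 120 N. Pads are 22 mm wide; open, the fingers measure 114 mm over their backs; the gripper's body (76 mm by 85 mm) begins 54 mm behind the grasp point. The pads swing forward as they close: fully open they stand 13 mm farther back than shut.
Start: joints at [-0.899, 0.385, 0.008, 0, -1.194, -0.259], TCP at [250.748, -572.473, 248.312] pointing down, gripper open.
Joint ranges: [-3.14, 3.14], [-1.21, 2.06], [-1.07, 1.41], [-3.16, 2.05], [-2.99, -0.16], [-3.1, 3.1]. Speed limits (rad/s): [2.79, 2.79, 3.14, 3.14, 3.14, 3.14].

INTERFACE

Orientations are given as a unit quaternion [x, y, z, w].
In Python, from bench import arm gives the robot as it stands.
- The arm moves only by the tool send_path, called after ">>>" as name(argument=value, ...) on one line, values as JSON. Schema: {"type":"object","properties":{"steps":{"type":"object","properties":{"segments":{"type":"array","items":{"type":"array","items":{"type":"number"},"minItems":6,"maxItems":6},"minItems":1,"maxItems":10}},"additionalProperties":false,"required":["segments"]},"finger_gap":{"type":"number"},"only":{"type":"string"},"quiet":{"type":"boolean"},"lines":{"type":"string"}},"required":["steps"],"additionalProperties":false}. steps is an object whose key "segments" holds a list of rows, 1 to 10 of them, each of 6 numbers: dx, dy, dz in a scale on which 1.0 is 600 mm, then a rotation vector rx, ry, rz in normalised numbers (1 is 2 pi rad); each row is the pose to reach, as a shift and turn from the pose commanded when the call began, along the tool's axes at that moment; what a row does not reach only later rows make up. A row lasts 1/10 s, in which the tool goes at most 50 mm and 0.15 rad, less where a joint would pass 70% of its speed; a pose out of reach is approached as far as the arm can. finger_gap is the finger opening in mm, set as the call begins (left out keeps the last). The fingers move at their own pace and stop on an object; the grip force is fixed at half the most. Time passes only in rows, so rows that do not move let the fingers close. The tool returns the time, the measured TCP pose, the force, the opening and the grip force at its end. only (a regular expression) keeps the lines of the reply that match it, lines (a string "A,B") keeps lines A to B, and quiet returns only ok. No shift or turn number may pass 1 either way. Input that does not fit is refused with a message, and nothing moves.
- arm.read_state(): the state, without advancing time (a new reading comes with each control period).
- arm.get_image(name): name is "scene" or "top" or "wrist"; returns the picture (420x560x3 uint8, blue, green, red); there is no depth.
- arm.get_calibration(name): a dict with "K" (3x3 intrinsics, pixels), "rvec" (rotation vector, rad) and "tvec" (3), from world to camera coordinates, as OpenCV has them. Camera axes: x right, y down, z forward; pixel columns grow to the right and rows downward; lengths in mm; the calibration is good to about 2 mm. A picture is of the moment at which its call begins: read the wrist's pose just before it. get_calibration takes no time and is no camera call; for the wrist camera it gives the pose at the moment of the call.
- arm.job_done(): hands the job in; it is judged then, once.
The state is a dict: "clock": time; "joints": joint angles; "joint_vel": joint speeds; "joint_efforts": joint torques, N m; "position": TCP position; "ee_rot": TCP orientation; "contact_force": force on the tool from outside, world axes, zero at the start; "wrist_torque": the same for the moment, N m; "gripper_width": finger opening in mm; "grasp_force": force on a finger pad.
Only numpy, scipy, OpenCV 4.12 (cv2) and the standard library are available. Lean on these libraries where they do the work, as an engineer would, in place of code of your own. Each camera call takes 0.05 s, during which the arm holds its last target. There are 200 camera calls.

TASK

On the jeweller's bench, put the loose lid on the white box so that it lies flat on the rim, then press the four hinged clips down over it until each has snapped fully shut, in opposite-corner order: any one first, next the one diagonally across, then the remaining two. Go gently: the thin plastic cracks if the gripper pushes on the box or its clips with more than about 20 N. Leave the other things on the bench where they are.

Things in the scene. Friction and masses are not known exactly. Their poses are not given: they have to be found in the camera images.
- box: white open plastic box, outside 110 (x) x 150 (y) x 60 mm high, walls 4 mm, on a soft foam pad 30 mm thick (all stuck down) that sinks level by about 1 mm per N, 20 mm at most. Origin: centre of its underside, z up, rim at z = 60 mm. The long sides (near: -x, towards the robot; far: +x) carry two grey hinged clips each, at y = +50 mm (left) and -50 mm (right). Contents below z = 25 mm.
- lid: loose white lid, about 140 g, right way up. Origin: centre of the underside of its skirt (98 x 138 mm, 8 mm deep, 2 mm play all round in the box); seated, 52 mm above the box's origin. Plate 110 (x) x 150 (y), z 8 to 13 mm, lies on the box rim; grip bar 14 (x) x 60 (y), z 13 to 41 mm; under each clip's flap a barbed rib along x, 14 x 9 mm, top at z 25 mm. Fits either way round.
- clip_near_left (a joint): near left clip angle (rad): 0 shut, flap flat on the lid's rib; grows as it swings up and outwards; 1.6 upright, 2 open. Hinge along the box's y at x -62, y +50, z 72 mm in the box frame. Swings lightly to 0.4 rad, then sprung jaws spread over the rib, ever harder (to 6-12 N at the pad), and click under it in the last 0.1 rad. Diagonally across is clip_far_right.
- pad_near_left (a point): ribbed press point on the near left clip's flap. Shut, the clip is an upside-down L: a short leg up from the hinge, then a flap 26 mm wide, 4 mm thick, reaching 36 mm inwards over the lid, its top 9 mm above the hinge. The point: middle of the flap's outer (shut: upper) face, 30 mm from the hinge along the flap, 9 mm off the hinge line. x to the flap's free end, z out of the face.
- clip_near_right (a joint): near right clip angle (rad): 0 shut, flap flat on the lid's rib; grows as it swings up and outwards; 1.6 upright, 2 open. Hinge along the box's y at x -62, y -50, z 72 mm in the box frame. Swings lightly to 0.4 rad, then sprung jaws spread over the rib, ever harder (to 6-12 N at the pad), and click under it in the last 0.1 rad. Diagonally across is clip_far_left.
- pad_near_right (a point): ribbed press point on the near right clip's flap. Shut, the clip is an upside-down L: a short leg up from the hinge, then a flap 26 mm wide, 4 mm thick, reaching 36 mm inwards over the lid, its top 9 mm above the hinge. The point: middle of the flap's outer (shut: upper) face, 30 mm from the hinge along the flap, 9 mm off the hinge line. x to the flap's free end, z out of the face.
- clip_far_left (a joint): far left clip angle (rad): 0 shut, flap flat on the lid's rib; grows as it swings up and outwards; 1.6 upright, 2 open. Hinge along the box's y at x +62, y +50, z 72 mm in the box frame. Swings lightly to 0.4 rad, then sprung jaws spread over the rib, ever harder (to 6-12 N at the pad), and click under it in the last 0.1 rad. Diagonally across is clip_near_right.
- pad_far_left (a point): ribbed press point on the far left clip's flap. Shut, the clip is an upside-down L: a short leg up from the hinge, then a flap 26 mm wide, 4 mm thick, reaching 36 mm inwards over the lid, its top 9 mm above the hinge. The point: middle of the flap's outer (shut: upper) face, 30 mm from the hinge along the flap, 9 mm off the hinge line. x to the flap's free end, z out of the face.
- clip_far_right (a joint): far right clip angle (rad): 0 shut, flap flat on the lid's rib; grows as it swings up and outwards; 1.6 upright, 2 open. Hinge along the box's y at x +62, y -50, z 72 mm in the box frame. Swings lightly to 0.4 rad, then sprung jaws spread over the rib, ever harder (to 6-12 N at the pad), and click under it in the last 0.1 rad. Diagonally across is clip_near_left.
- pad_far_right (a point): ribbed press point on the far right clip's flap. Shut, the clip is an upside-down L: a short leg up from the hinge, then a flap 26 mm wide, 4 mm thick, reaching 36 mm inwards over the lid, its top 9 mm above the hinge. The point: middle of the flap's outer (shut: upper) face, 30 mm from the hinge along the flap, 9 mm off the hinge line. x to the flap's free end, z out of the face.
- bench_block: steel bench block, 42 x 42 x 18 mm, loose, between box and lid; origin at the centre of its underside. Not to be disturbed.
- ring_blank: brass ring blank, 25 mm across, 7 mm high, lying flat, loose, between box and lid; origin at the centre of its underside. Not to be disturbed.
- hammer: small hammer 220 mm long lying on the near part of the bench, loose; origin in the middle of it. Not to be disturbed.
- graver: wooden-handled tool 160 mm long lying on the near part of the bench, loose; origin in the middle of it. Not to be disturbed.
- pickle_jar: capped glass jar, 56 mm across, 70 mm high, at the back, loose; origin at the centre of its underside. Not to be disturbed.
- bench_brush: bench brush 190 mm long lying at the back, loose; origin in the middle of it. Not to be disturbed.
- ring_cone: tapered steel ring mandrel on a round foot, 44 mm across, 85 mm high, standing at the back, loose; origin at the centre of its underside. Not to be disturbed.

How it is judged:
By the outcome, as a careful person would: the job done as asked, in the order asked, and still so for the second after the job is handed in, with the robot touching nothing.
It also fails if it takes over 67 s, if anything falls off the work surface, if the arm or the gripper's body presses on something with over 40 N, if the wrist force passes 120 N, or if a joint passes its speed limit or range.

## Working session

There is one attempt and no reset: what is moved stays moved. The work goes in short steps, Python scripts to look and compute and a tool call to move; the robot and the scene stay as the last step left them, time stands still between calls to the robot, and variables do not carry over. Pictures are saved under pics/ and viewed, at most 10 in all, crops included, and the job is handed in when it is done.

```bash
ls; mkdir -p pics
```

Create h.py:
```python
import numpy as np, cv2
from bench import arm
def cal(n):
    c=arm.get_calibration(n); return np.array(c["K"],float),cv2.Rodrigues(np.array(c["rvec"],float))[0],np.array(c["tvec"],float).ravel()
def ray(c,uv):
    K,R,t=c; d=R.T@np.linalg.inv(K)@np.array([uv[0],uv[1],1.]); return -R.T@t,d/np.linalg.norm(d)
def plane(c,uv,z):
    o,d=ray(c,uv); return o+d*(z-o[2])/d[2]
def tri(rs):
    A=sum(np.eye(3)-np.outer(d,d) for o,d in rs); b=sum((np.eye(3)-np.outer(d,d))@o for o,d in rs)
    return np.linalg.solve(A,b)
def proj(c,p):
    K,R,t=c; q=K@(R@np.asarray(p,float)+t); return q[:2]/q[2]
```

Run:
```python
from h import *
s=arm.read_state(); print(s)
for n in("scene","top"):
    im=arm.get_image(n); cv2.imwrite(f"pics/{n}0.png",im); K,R,t=cal(n); print(n,K.tolist(),(-R.T@t).round(),R.round(2).tolist())
```

```text
bench.py
pics
{'clock': 0.0, 'joints': array([-8.99396106e-01,  3.85564383e-01,  6.59026433e-03, -5.07514078e-04,
       -1.19401370e+00, -2.58615663e-01]), 'joint_vel': array([ 0.00211245, -0.00072223,  0.00095589, -0.00147506,  0.00073622,
       -0.00062501]), 'joint_efforts': array([-1.44280248e-04, -3.92287016e+01,  1.88402957e+01,  4.18639988e+00,
       -4.59456991e-03, -1.48598343e-05]), 'position': array([ 250.52380922, -571.9743701 ,  247.20165143]), 'ee_rot': array([-2.04838322e-01,  9.78795181e-01,  1.08516282e-03, -2.80554994e-04]), 'contact_force': array([-0.41360191, -0.72158832,  0.00462528]), 'wrist_torque': array([-0.04383139,  0.00757527,  0.02136192]), 'grasp_force': 0.0, 'gripper_width': 85.52212116608297}
scene [[529.5184169230811, 0.0, 282.1767892236445], [0.0, 529.5184169230811, 203.83722152224374], [0.0, 0.0, 1.0]] [1330. -320.  640.] [[0.34, 0.94, 0.02], [0.52, -0.17, -0.84], [-0.78, 0.3, -0.55]]
top [[459.54431078314104, 0.0, 281.8922453599255], [0.0, 459.54431078314104, 210.84152988384125], [0.0, 0.0, 1.0]] [486. -10. 886.] [[-0.01, -1.0, -0.0], [-1.0, 0.01, -0.08], [0.08, 0.0, -1.0]]
```

View pics/top0.png

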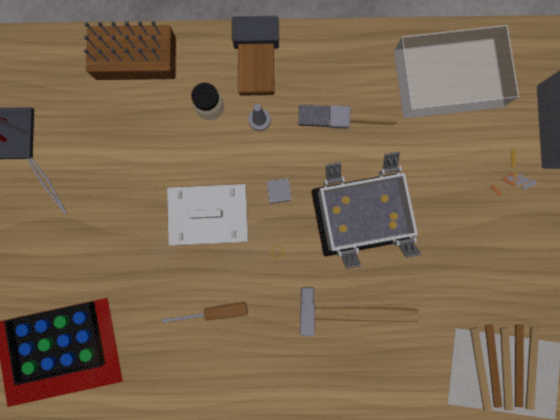

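View pics/scene0.png

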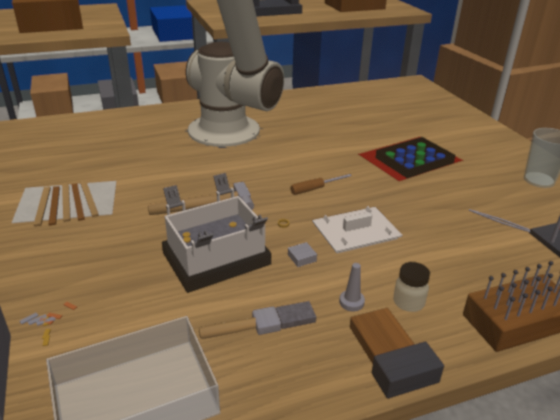

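The top view shows the lid at (207,214), roughly axis-aligned, with its bar along y. The box is at (366,212), turned about 8°, with its clips open at (333,173), (391,162), (350,258) and (409,247). The block is at (279,190) and the ring at (278,250). In the scene view the box is at (215,235) and the lid at (357,228).

Create m1.py:
```python
from h import *
T=cv2.imread("pics/top0.png"); S=cv2.imread("pics/scene0.png")
def white(im,v,s=40):
    h=cv2.cvtColor(im,cv2.COLOR_BGR2HSV); return ((h[...,1]<s)&(h[...,2]>v)).astype(np.uint8)*255
ct=cal("top"); cs=cal("scene")
def comp(m,box):
    x0,y0,x1,y1=box; k=np.zeros_like(m); k[y0:y1,x0:x1]=m[y0:y1,x0:x1]
    c,_=cv2.findContours(k,cv2.RETR_EXTERNAL,cv2.CHAIN_APPROX_NONE); return max(c,key=cv2.contourArea)
m=white(T,150)
c=comp(m,(155,170,260,260)); r=cv2.minAreaRect(c); print("lid top",r)
b=cv2.boxPoints(r); P=np.array([plane(ct,p,13) for p in b]); print(P.round(1),"c",P.mean(0).round(1),np.linalg.norm(P-np.roll(P,1,0),axis=1).round(1))
c=comp(m,(300,160,430,260)); print("box area",cv2.contourArea(c)); r=cv2.minAreaRect(c); print("box",r)
b=cv2.boxPoints(r); P=np.array([plane(ct,p,90) for p in b]); print(P.round(1),"c",P.mean(0).round(1),np.linalg.norm(P-np.roll(P,1,0),axis=1).round(1))
cv2.imwrite("pics/crop.png",np.hstack([cv2.resize(T[150:270,300:430],None,fx=3,fy=3),cv2.resize(S[165:285,155:285],None,fx=3,fy=3)]))
c=comp(white(S,130),(300,195,410,255)); q=cv2.approxPolyDP(cv2.convexHull(c),4,True)[:,0]; print("lid scene",q.tolist())
```

```bash
python3 m1.py
```

```text
lid top ((206.47830200195312, 214.00094604492188), (57.206825256347656, 78.44762420654297), 87.51044464111328)
[[608.4 214.5  13. ]
 [612.9  64.2  13. ]
 [503.6  60.2  13. ]
 [499.1 208.8  13. ]] c [556.  136.9  13. ] [109.5 150.4 109.4 148.8]
box area 210.0
box ((368.7597351074219, 211.35427856445312), (64.32097625732422, 86.4384536743164), 79.14358520507812)
[[ 592.5  -74.6   90. ]
 [ 619.2 -223.5   90. ]
 [ 508.7 -240.5   90. ]
 [ 482.5  -93.3   90. ]] c [ 550.7 -158.    90. ] [111.6 151.3 111.9 149.5]
lid scene [[400, 235], [336, 251], [313, 221], [375, 208]]
```

View pics/crop.png

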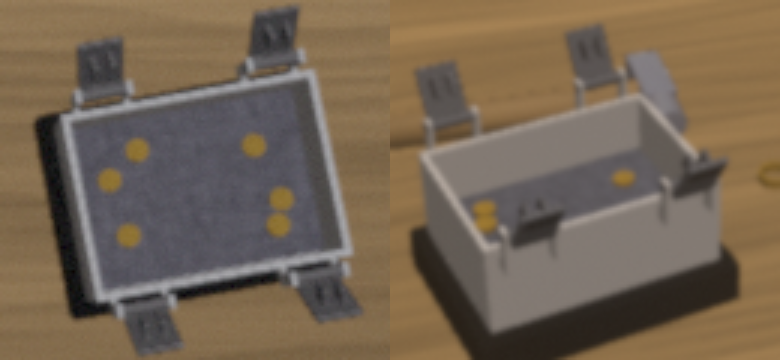

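The crop shows the box rim clearly in both views. The top rect measures 111 x 150 at z=90, which matches the given size. I'll refine both poses with the wrist camera.

Add to h.py:
```python
from scipy.spatial.transform import Rotation as Ro
def down(yawdeg): # tool down, tool y at angle yawdeg in world
    a=np.radians(yawdeg); y=np.array([np.cos(a),np.sin(a),0]); z=np.array([0,0,-1.]); return Ro.from_matrix(np.c_[np.cross(y,z),y,z])
def go(p,R=None):
    s=arm.read_state(); A=Ro.from_quat(s["ee_rot"]); R=R or A
    print("t %.1f"%s["clock"],"now",s["position"].round(1),"shift",A.inv().apply(np.array(p)-s["position"]).round(1),"rot",(A.inv()*R).as_rotvec().round(4),"F",s["contact_force"].round(1),"w %.1f g %.1f"%(s["gripper_width"],s["grasp_force"]))
```

Run:
```python
from h import *
s=arm.read_state(); A=Ro.from_quat(s["ee_rot"]); c=cal("wrist"); o=-c[1].T@c[2]
print(c[0].tolist(),"cam in tool",A.inv().apply(o-s["position"]).round(1),"\n",(A.as_matrix().T@c[1].T).round(3))
go([551,-158,330],down(190)); go([556,137,250],down(181.9))
```

```text
[[305.64762715020396, 0.0, 280.90228614676937], [0.0, 305.64762715020396, 216.8709344168296], [0.0, 0.0, 1.0]] cam in tool [  74.    -0.5 -125.8] 
 [[-0.    -0.956 -0.292]
 [ 1.    -0.    -0.001]
 [ 0.001 -0.292  0.956]]
t 0.1 now [ 250.6 -572.   247.3] shift [-441.3  258.9  -82.2] rot [ 1.7000e-03  1.2000e-03 -1.3326e+00] F [-1.2  0.4 -0.2] w 85.6 g 0.0
t 0.1 now [ 250.6 -572.   247.3] shift [-564.2  527.    -1.7] rot [ 1.8000e-03  1.1000e-03 -1.1913e+00] F [-1.2  0.4 -0.2] w 85.6 g 0.0
```

The manual's scale: shifts go in shares of 600 mm and turns go in shares of 2 pi rad. Converting my numbers, -440 mm / 600 = -0.7333, 260 mm / 600 = 0.4333, -1.33 rad / 6.2832 = -0.2117.

>>> send_path(steps={"segments": [[-0.3667, 0.2167, -0.0667, 0, 0, -0.105], [-0.7333, 0.4333, -0.1367, 0, 0, -0.2117], [-0.7333, 0.4333, -0.1367, 0, 0, -0.2117], [-0.7333, 0.4333, -0.1367, 0, 0, -0.2117], [-0.7333, 0.4333, -0.1367, 0, 0, -0.2117], [-0.7333, 0.4333, -0.1367, 0, 0, -0.2117], [-0.7333, 0.4333, -0.1367, 0, 0, -0.2117], [-0.7333, 0.4333, -0.1367, 0, 0, -0.2117], [-0.7333, 0.4333, -0.1367, 0, 0, -0.2117], [-0.7333, 0.4333, -0.1367, 0, 0, -0.2117]]})

```text
clock: 1.1
position: [539.9, -169.9, 327.6]
ee_rot: [0.766, -0.643, -0.0, 0.0]
contact_force: [0.3, -0.9, 0.5]
gripper_width: 85.2
grasp_force: 0.0
```

>>> send_path(steps={"segments": [[0, 0, 0, 0, 0, 0], [0, 0, 0, 0, 0, 0], [0, 0, 0, 0, 0, 0], [0, 0, 0, 0, 0, 0], [0, 0, 0, 0, 0, 0], [0, 0, 0, 0, 0, 0]]})

```text
clock: 1.7
position: [538.8, -172.7, 327.5]
ee_rot: [0.765, -0.644, -0.0, 0.0]
contact_force: [0.4, 0.8, 0.8]
gripper_width: 85.6
grasp_force: 0.0
```

Run:
```python
from h import *
go([551,-158,330],down(190))
c=cal("wrist"); im=arm.get_image("wrist"); cv2.imwrite("pics/w1.png",im); np.savez("w1.npz",K=c[0],R=c[1],t=c[2])
go([556,137,250],down(181.9))
```

```text
t 1.7 now [ 538.8 -172.7  327.5] shift [-12.4 -14.5  -2.5] rot [ 0.     0.    -0.004] F [0.4 0.8 0.8] w 85.6 g 0.0
t 1.8 now [ 538.9 -172.6  327.6] shift [-302.2  -69.4   77.6] rot [-1.000e-04 -0.000e+00  1.377e-01] F [ 0.7  0.2 -0.5] w 85.1 g 0.0
```

View pics/w1.png

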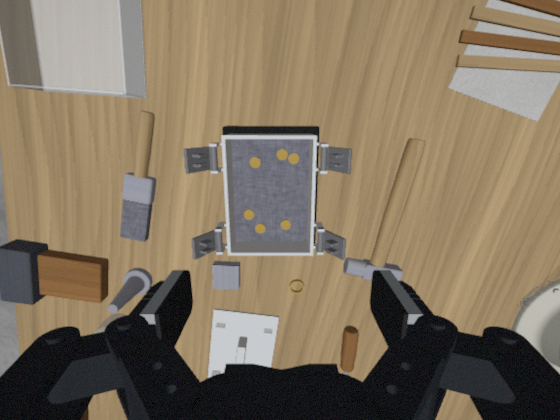

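The wrist view shows the box at cols 222–320 and rows 134–256, with all four clips open. The lid is at (243,345). The outer side edges are clean between the clips (rows 175–222), the lower edge at row 256 is clean, and so is the inner edge of the upper rim at row ~139.

Create m2.py:
```python
from h import *
z=np.load("w1.npz"); c=(z["K"],z["R"],z["t"])
im=cv2.imread("pics/w1.png").astype(float); V=cv2.GaussianBlur(im[...,0],(0,0),0.7) # blue: white vs wood contrast
def edge(p,sgn,rng):
    a,b=rng; x=np.arange(a,b); g=np.gradient(p[a:b])*sgn; i=g.argmax(); 
    if i in(0,len(g)-1): return None
    d=(g[i-1]-g[i+1])/(2*(g[i-1]-2*g[i]+g[i+1])); return x[i]+d
def line(pts):
    pts=np.array(pts,np.float32); return cv2.fitLine(pts,cv2.DIST_HUBER,0,.01,.01).ravel()
def isect(l,m):
    A=np.c_[l[:2],-m[:2]]; s=np.linalg.solve(A,m[2:]-l[2:]); return l[2:]+s[0]*l[:2]
L=[(edge(V[r],1,(215,234)),r) for r in range(178,222)]; Rr=[(edge(V[r],-1,(306,326)),r) for r in range(178,222)]
B=[(k,edge(V[:,k],-1,(249,264))) for k in range(240,306)]; Tp=[(k,edge(V[:,k],-1,(134,148))) for k in range(240,306)]
l,r,b,t=[line([q for q in e if None not in q]) for e in (L,Rr,B,Tp)]
uv=[isect(l,t),isect(r,t),isect(r,b),isect(l,b)]; print(np.round(uv,1).tolist())
P=np.array([plane(c,u,90) for u in uv]); print(P.round(1).tolist())
for i in range(4):
    d=P[(i+1)%4]-P[i]; print("len %.1f ang %.2f"%(np.hypot(*d[:2]),np.degrees(np.arctan2(d[1],d[0]))%90))
yax=((P[3]-P[0])+(P[2]-P[1]))[:2]; yax/=np.linalg.norm(yax); ce=P.mean(0)[:2]-2*yax; print("box centre",ce.round(1),"yaw",np.degrees(np.arctan2(-yax[0],yax[1])).round(2))
# height check with top view: front-corner pairs
T=cv2.imread("pics/top0.png")
ct=cal("top"); print("top pix of corners",[proj(ct,p).round(1).tolist() for p in P])
cs=cal("scene"); print("scene pix",[proj(cs,p).round(1).tolist() for p in P])
```

```bash
python3 m2.py
```

```text
[[220.8000030517578, 138.8000030517578], [316.6000061035156, 138.8000030517578], [312.6000061035156, 255.3000030517578], [227.1999969482422, 255.39999389648438]]
[[617.9, -218.1, 90.0], [508.9, -236.9, 90.0], [484.5, -93.0, 90.0], [593.3, -74.1, 90.0]]
len 110.5 ang 9.75
len 146.0 ang 9.66
len 110.4 ang 9.81
len 146.1 ang 9.69
box centre [ 551.5 -157.5] yaw 9.67
top pix of corners [[402.1, 172.4], [415.2, 234.7], [332.1, 250.0], [320.0, 187.5]]
scene pix [[187.0, 247.8], [165.0, 214.9], [237.3, 195.4], [264.0, 224.5]]
```

To row units: -300 mm / 600 = -0.5, -150 mm / 600 = -0.25, 0.138 rad / 6.2832 = 0.022.

>>> send_path(steps={"segments": [[-0.25, -0.0583, 0.0167, 0, 0, 0.0111], [-0.5, -0.1167, 0.0333, 0, 0, 0.022], [-0.5, -0.1167, 0.0333, 0, 0, 0.022], [-0.5, -0.1167, 0.0333, 0, 0, 0.022], [-0.5, -0.1167, 0.0333, 0, 0, 0.022], [-0.5, -0.1167, 0.0333, 0, 0, 0.022], [-0.5, -0.1167, 0.0333, 0, 0, 0.022], [-0.5, -0.1167, 0.0333, 0, 0, 0.022], [-0.5, -0.1167, 0.0333, 0, 0, 0.022], [-0.5, -0.1167, 0.0333, 0, 0, 0.022]]})

```text
clock: 2.75
position: [557.0, 134.2, 307.9]
ee_rot: [0.718, -0.696, 0.0, -0.0]
contact_force: [0.9, -0.4, -0.3]
gripper_width: 85.2
grasp_force: 0.0
```

>>> send_path(steps={"segments": [[0, 0, 0, 0, 0, 0], [0, 0, 0, 0, 0, 0], [0, 0, 0, 0, 0, 0]]})

```text
clock: 3.05
position: [557.0, 135.0, 307.7]
ee_rot: [0.719, -0.695, 0.0, -0.0]
contact_force: [0.9, 0.5, 0.5]
gripper_width: 85.4
grasp_force: 0.0
```

Run:
```python
from h import *
c=cal("wrist"); im=arm.get_image("wrist"); cv2.imwrite("pics/w2.png",im); np.savez("w2.npz",K=c[0],R=c[1],t=c[2])
go([556,137,250],down(181.9))
for p in ([556,137,13],[556,137,41],[611,62,13],[501,212,13]): print(proj(c,p))
```

```text
t 3.1 now [557.  135.1 307.6] shift [-1.9  0.9 57.6] rot [-0.0002  0.0001  0.0001] F [-0.1  0.8 -0.8] w 85.8 g 0.0
[282.35055448 181.50422386]
[282.41102018 185.38689013]
[242.52648028 123.75466868]
[318.20696693 233.50020647]
```

View pics/w2.png

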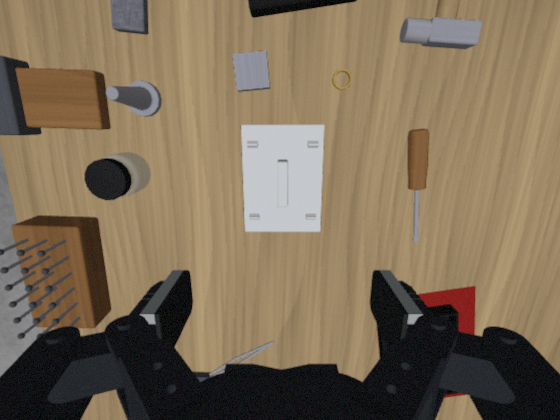

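The wrist view over the lid shows its plate at cols 242–323 and rows 125–232, with the bar at (282,183). Next I'll measure its edges and triangulate the heights of both things.

Create m3.py:
```python
exec(open("m2.py").read().split("L=[")[0].replace("w1","w2"))
L=[(edge(V[r],1,(236,252)),r) for r in range(135,222)]; Rr=[(edge(V[r],-1,(314,332)),r) for r in range(135,222)]
B=[(k,edge(V[:,k],-1,(224,240))) for k in range(252,314)]; Tp=[(k,edge(V[:,k],1,(117,134))) for k in range(252,314)]
l,r,b,t=[line([q for q in e if None not in q]) for e in (L,Rr,B,Tp)]
uv=[isect(l,t),isect(r,t),isect(r,b),isect(l,b)]; print(np.round(uv,1).tolist())
P=np.array([plane(c,u,13) for u in uv])
for i in range(4):
    d=P[(i+1)%4]-P[i]; print("len %.1f ang %.2f"%(np.hypot(*d[:2]),np.degrees(np.arctan2(d[1],d[0]))%90))
print("lid centre",P.mean(0).round(1))
ct=cal("top"); T0=cv2.boxPoints(((206.478,214.001),(57.207,78.448),87.510))
def match(P,uv,c,T0):
    for p,u in zip(P,uv):
        q=T0[np.linalg.norm(T0-proj(ct,p),axis=1).argmin()]; X=tri([ray(c,u),ray(ct,q)]); print("  tri",X.round(1))
match(P,uv,c,T0)
z=np.load("w1.npz"); c1=(z["K"],z["R"],z["t"])
print("box"); Tb=cv2.boxPoints(((368.76,211.354),(64.321,86.438),79.144))
u1=[[312.6,255.3],[227.2,255.4]]; match([plane(c1,u,90) for u in u1],u1,c1,Tb)
# bar top: brighter than shaded sides? report bar contour
g=V[140:225,255:310]; m=(g<np.median(g)-8).astype(np.uint8); cc,_=cv2.findContours(m,0,2)
for k in cc:
    if cv2.contourArea(k)>5: print("dark",np.array(cv2.boundingRect(k))+[255,140,0,0])
for p in ([0,0]): pass
```

```bash
python3 m3.py
```

```text
[[240.5, 124.30000305175781], [324.0, 124.0999984741211], [319.70001220703125, 231.5], [244.5, 231.3000030517578]]
len 109.8 ang 1.95
len 149.9 ang 1.84
len 109.8 ang 1.73
len 149.5 ang 1.86
lid centre [556.3 135.6  13. ]
  tri [611.1  62.7  29.3]
  tri [503.8  59.5  14.9]
  tri [499.  208.9  12.9]
  tri [611.5 220.3  -9.6]
box
  tri [483.4 -93.   89.4]
  tri [592.8 -74.5  90.8]
dark [305 213   5   7]
dark [255 213   6   7]
dark [277 158  12  48]
dark [307 140   3   9]
dark [255 140   4   9]
```

Lid centre is (556.3, 135.6), yaw 1.85°, mean height about 12. Box centre is (551.5, -157.5), yaw 9.7°, rim at 90. These all agree with the given sizes, so I'll go down to the bar.

To row units: 235 mm / 600 = 0.3917, 220 mm / 600 = 0.3667.

>>> send_path(steps={"segments": [[0, 0.0008, 0.0833, 0, 0, 0], [0, 0.0008, 0.1667, 0, 0, 0], [0, 0.0008, 0.25, 0, 0, 0], [0, 0.0008, 0.3167, 0, 0, 0], [0, 0.0008, 0.3667, 0, 0, 0], [0, 0.0008, 0.3917, 0, 0, 0], [0, 0.0008, 0.3917, 0, 0, 0]]}, finger_gap=50)

```text
clock: 3.8
position: [555.0, 134.8, 69.9]
ee_rot: [0.719, -0.695, -0.001, 0.003]
contact_force: [0.4, 0.2, 0.1]
gripper_width: 50.1
grasp_force: 0.0
```

>>> send_path(steps={"segments": [[0, 0, 0, 0, 0, 0], [0, 0, 0, 0, 0, 0]]})

```text
clock: 4.0
position: [557.4, 136.1, 74.0]
ee_rot: [0.719, -0.695, 0.001, -0.001]
contact_force: [0.7, -0.2, 1.2]
gripper_width: 50.2
grasp_force: 0.0
```

```bash
python3 -c "
from h import *
go([556.3,135.6,36],down(181.85))"
```

```text
t 4.0 now [557.4 136.1  74. ] shift [ 0.5  1.3 38. ] rot [-0.0027  0.0011  0.002 ] F [ 0.7 -0.2  1.2] w 50.2 g 0.0
```

To row units: 36 mm / 600 = 0.06, 32 mm / 600 = 0.0533.

>>> send_path(steps={"segments": [[0.0005, 0.0008, 0.0133, 0, 0, 0], [0.0005, 0.0008, 0.0267, 0, 0, 0], [0.0005, 0.0008, 0.04, 0, 0, 0], [0.0005, 0.0008, 0.0533, 0, 0, 0], [0.0005, 0.0008, 0.06, 0, 0, 0], [0.0005, 0.0008, 0.06, 0, 0, 0], [0.0005, 0.0008, 0.06, 0, 0, 0], [0.0005, 0.0008, 0.06, 0, 0, 0]]})

```text
clock: 4.8
position: [556.2, 135.5, 36.8]
ee_rot: [0.719, -0.695, 0.0, -0.0]
contact_force: [-0.5, -0.1, 0.8]
gripper_width: 50.2
grasp_force: 0.0
```

```bash
python3 -c "
from h import *
go([556.3,135.6,36],down(181.85))"
```

```text
t 4.8 now [556.2 135.5  36.8] shift [-0.1 -0.1  0.8] rot [-0.0006  0.0002  0.0018] F [-0.5 -0.1  0.8] w 50.2 g 0.0
```

>>> send_path(steps={"segments": [[0, 0, 0, 0, 0, 0], [0, 0, 0, 0, 0, 0], [0, 0, 0, 0, 0, 0], [0, 0, 0, 0, 0, 0], [0, 0, 0, 0, 0, 0], [0, 0, 0, 0, 0, 0]]}, finger_gap=8)

```text
clock: 5.4
position: [556.2, 135.5, 37.0]
ee_rot: [0.719, -0.695, 0.0, -0.0]
contact_force: [-1.1, -0.2, 4.4]
gripper_width: 12.3
grasp_force: 61.7
```

>>> send_path(steps={"segments": [[0, 0, -0.0083, 0, 0, 0], [0, 0, -0.0417, 0, 0, 0], [0, 0, -0.1, 0, 0, 0], [0, 0, -0.1667, 0, 0, 0], [0, 0, -0.225, 0, 0, 0], [0, 0, -0.2583, 0, 0, 0], [0, 0, -0.2667, 0, 0, 0], [0, 0, -0.2667, 0, 0, 0]]})

```text
clock: 6.2
position: [555.5, 135.3, 196.3]
ee_rot: [0.719, -0.695, -0.0, -0.0]
contact_force: [0.6, 0.2, -2.9]
gripper_width: 12.5
grasp_force: 60.9
```

```bash
python3 -c "
from h import *
go([551.5,-157.5,195],down(189.7))"
```

```text
t 6.2 now [555.5 135.3 196.3] shift [292.5  13.8   1.1] rot [ 0.0004  0.0006 -0.1357] F [ 0.6  0.2 -2.9] w 12.5 g 60.9
```

To row units: 292 mm / 600 = 0.4867, 278 mm / 600 = 0.4633, -0.136 rad / 6.2832 = -0.0216.

>>> send_path(steps={"segments": [[0.0167, 0, 0, 0, 0, 0], [0.0583, 0.0033, 0, 0, 0, -0.0032], [0.125, 0.0067, 0, 0, 0, -0.0064], [0.2, 0.01, 0, 0, 0, -0.0095], [0.275, 0.0133, 0, 0, 0, -0.0127], [0.35, 0.0167, 0, 0, 0, -0.0159], [0.4167, 0.02, 0, 0, 0, -0.0191], [0.4633, 0.0217, 0, 0, 0, -0.0207], [0.4867, 0.0233, 0, 0, 0, -0.0216], [0.4867, 0.0233, 0, 0, 0, -0.0216]]})

```text
clock: 7.2
position: [550.3, -159.3, 194.1]
ee_rot: [0.763, -0.646, -0.002, 0.001]
contact_force: [0.5, 1.1, -2.7]
gripper_width: 13.0
grasp_force: 60.9
```

>>> send_path(steps={"segments": [[0, 0, 0, 0, 0, 0], [0, 0, 0, 0, 0, 0], [0, 0, 0, 0, 0, 0], [0, 0, 0, 0, 0, 0], [0, 0, 0, 0, 0, 0]]})

```text
clock: 7.7
position: [552.0, -156.4, 196.6]
ee_rot: [0.765, -0.644, 0.0, -0.0]
contact_force: [-0.7, -0.6, -1.4]
gripper_width: 13.4
grasp_force: 60.9
```

Run:
```python
from h import *
go([551.5,-157.5,195],down(189.7))
c=cal("wrist"); im=arm.get_image("wrist"); cv2.imwrite("pics/w3.png",im); np.savez("w3.npz",K=c[0],R=c[1],t=c[2])
```

```text
t 7.7 now [ 552.  -156.4  196.6] shift [1.  0.7 1.6] rot [-0.0002  0.      0.0016] F [-0.7 -0.6 -1.4] w 13.4 g 60.9
```

View pics/w3.png

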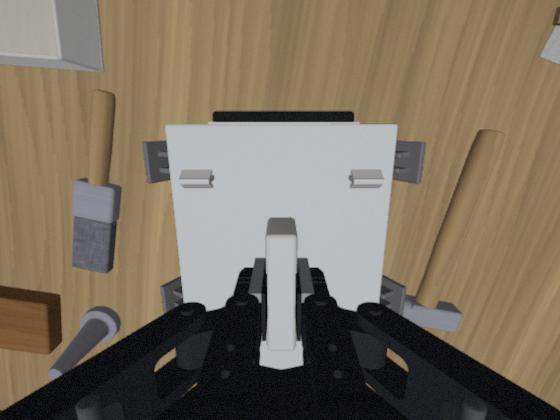

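The lid is held level, with its upper edge at row ~125 running from col 168 to 396. The bar is at col 282. The box and its clips show beyond the lid. Now to measure the lid's pose in the gripper.

Create m4.py:
```python
exec(open("m2.py").read().split("L=[")[0].replace("w1","w3"))
V=cv2.GaussianBlur(im[...,2]*0+im.min(2),(0,0),0.7)
L=[(edge(V[r],1,(162,186)),r) for r in list(range(190,260,2))]; Rr=[(edge(V[r],-1,(378,402)),r) for r in range(190,260,2)]
Tp=[(k,edge(V[:,k],1,(116,134))) for k in list(range(172,205))+list(range(362,392))]
l,r,t=[line([q for q in e if None not in q]) for e in (L,Rr,Tp)]
uv=[isect(l,t),isect(r,t)]; print(np.round(uv,1).tolist(),l.round(3),r.round(3),t.round(3))
for zz in (170,172.5,175):
    P=np.array([plane(c,u,zz) for u in uv]); d=P[0]-P[1]; ang=np.arctan2(d[1],d[0]); n=np.array([-np.sin(ang),np.cos(ang)])
    print(zz,"width %.1f yaw %.2f"%(np.hypot(*d[:2]),np.degrees(ang)),"centre",(P.mean(0)[:2]+75*n).round(1))
go([0,0,0])
```

```bash
python3 m4.py
```

```text
[[164.3000030517578, 124.0999984741211], [397.70001220703125, 123.80000305175781]] [1.05000e-01 9.94000e-01 1.74755e+02 2.22600e+02] [ 1.0600e-01 -9.9400e-01  3.8716e+02  2.2260e+02] [ 1.00000e+00 -1.00000e-03  2.77762e+02  1.23951e+02]
170 width 111.3 yaw 9.82 centre [ 552.4 -155.9]
172.5 width 109.5 yaw 9.82 centre [ 552.4 -155.9]
175 width 107.7 yaw 9.82 centre [ 552.4 -156. ]
t 7.8 now [ 552.  -156.5  196.6] shift [-248.   517.4  196.5] rot [0. 0. 0.] F [ 0.5 -0.4 -1.3] w 12.7 g 60.9
```

To row units: 61 mm / 600 = 0.1017, 1.4 mm / 600 = 0.0023.

>>> send_path(steps={"segments": [[0.0023, 0.0018, 0.0167, 0, 0, 0], [0.0023, 0.0018, 0.05, 0, 0, 0], [0.0023, 0.0018, 0.08, 0, 0, 0], [0.0023, 0.0018, 0.0967, 0, 0, 0], [0.0023, 0.0018, 0.1017, 0, 0, 0], [0.0023, 0.0018, 0.1017, 0, 0, 0], [0.0023, 0.0018, 0.1017, 0, 0, 0], [0.0023, 0.0018, 0.1017, 0, 0, 0]]})

```text
clock: 8.55
position: [551.6, -158.6, 136.4]
ee_rot: [0.765, -0.644, 0.001, -0.001]
contact_force: [0.1, 0.5, -2.1]
gripper_width: 12.8
grasp_force: 60.9
```

```bash
python3 -c "
from h import *
go([551.1,-158.1,119],down(189.6))"
```

```text
t 8.6 now [ 551.6 -158.6  136.4] shift [-0.6  0.5 17.4] rot [-0.0018 -0.0005  0.0026] F [ 0.1  0.5 -2.1] w 12.8 g 60.9
```

To row units: 10 mm / 600 = 0.0167, 9 mm / 600 = 0.015.

>>> send_path(steps={"segments": [[0, 0, 0.0033, 0, 0, 0], [0, 0, 0.0067, 0, 0, 0], [0, 0, 0.01, 0, 0, 0], [0, 0, 0.0133, 0, 0, 0], [0, 0, 0.015, 0, 0, 0], [0, 0, 0.0167, 0, 0, 0], [0, 0, 0.0167, 0, 0, 0], [0, 0, 0.0167, 0, 0, 0]]})

```text
clock: 9.35
position: [551.1, -158.6, 125.5]
ee_rot: [0.765, -0.645, 0.0, -0.0]
contact_force: [-0.8, 0.0, -2.0]
gripper_width: 12.6
grasp_force: 60.9
```

To row units: 4 mm / 600 = 0.0067, 3 mm / 600 = 0.005.

>>> send_path(steps={"segments": [[0, 0, 0.0017, 0, 0, 0], [0, 0, 0.0033, 0, 0, 0], [0, 0, 0.005, 0, 0, 0], [0, 0, 0.0067, 0, 0, 0], [0, 0, 0.0067, 0, 0, 0], [0, 0, 0.0067, 0, 0, 0]]})

```text
clock: 9.95
position: [551.0, -158.6, 121.5]
ee_rot: [0.765, -0.645, -0.0, 0.0]
contact_force: [-0.6, -0.0, -2.0]
gripper_width: 12.3
grasp_force: 60.9
```

To row units: 4 mm / 600 = 0.0067, 3 mm / 600 = 0.005.

>>> send_path(steps={"segments": [[0, 0, 0.0017, 0, 0, 0], [0, 0, 0.0033, 0, 0, 0], [0, 0, 0.005, 0, 0, 0], [0, 0, 0.0067, 0, 0, 0], [0, 0, 0.0067, 0, 0, 0], [0, 0, 0.0067, 0, 0, 0]]})

```text
clock: 10.55
position: [551.0, -158.6, 117.8]
ee_rot: [0.765, -0.644, 0.0, 0.0]
contact_force: [-1.7, 0.2, 1.7]
gripper_width: 12.5
grasp_force: 61.4
```

The lid is seated: the force turned from -2 to +1.7 N at z 117.8, close to the expected 119. Now release, rise and look.

To row units: -1 mm / 600 = -0.0017.

>>> send_path(steps={"segments": [[0, 0, -0.0017, 0, 0, 0], [0, 0, -0.0017, 0, 0, 0], [0, 0, -0.0017, 0, 0, 0], [0, 0, -0.0017, 0, 0, 0], [0, 0, -0.0017, 0, 0, 0]]}, finger_gap=40)

```text
clock: 11.05
position: [551.1, -158.6, 118.5]
ee_rot: [0.765, -0.645, 0.0, -0.0]
contact_force: [0.1, 0.2, 0.0]
gripper_width: 40.1
grasp_force: 0.0
```

>>> send_path(steps={"segments": [[0, 0, -0.0167, 0, 0, 0], [0, 0, -0.0583, 0, 0, 0], [0, 0, -0.125, 0, 0, 0], [0, 0, -0.1917, 0, 0, 0], [0, 0, -0.2333, 0, 0, 0], [0, 0, -0.25, 0, 0, 0], [0, 0, -0.25, 0, 0, 0], [0, 0, -0.25, 0, 0, 0], [0, 0, -0.25, 0, 0, 0]]}, finger_gap=8)

```text
clock: 11.95
position: [550.2, -158.4, 266.5]
ee_rot: [0.765, -0.645, -0.002, 0.001]
contact_force: [0.3, -0.4, -0.2]
gripper_width: 7.7
grasp_force: 0.0
```

Run:
```python
from h import *
go([0,0,0])
c=cal("wrist"); im=arm.get_image("wrist"); cv2.imwrite("pics/w4.png",im); np.savez("w4.npz",K=c[0],R=c[1],t=c[2]); print(arm.read_state()["joints"].round(2))
```

```text
t 11.9 now [ 550.2 -158.4  266.5] shift [-248.8  514.5  268.7] rot [0. 0. 0.] F [ 0.3 -0.4 -0.2] w 7.7 g 0.0
[ 0.    0.29 -0.09 -0.   -1.2   0.17]
```

View pics/w4.png

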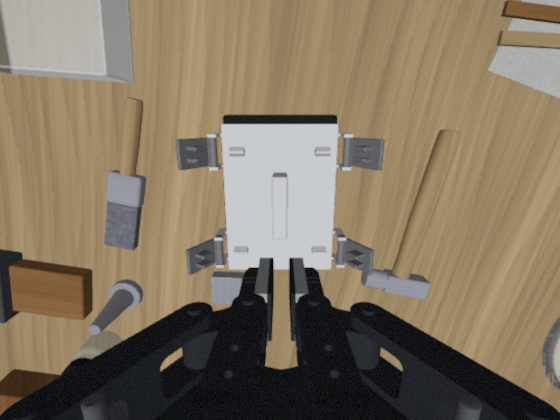

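The lid lies on the box at cols 222–337 and rows 124–268, straight, with ribs in line with the clips. The image left side is the far clips (197,152) and (207,255); the right side is the near clips (363,152) and (353,255). Next: check its level numerically and compute the press poses.

Create m5.py:
```python
exec(open("m2.py").read().split("L=[")[0].replace("w1","w4"))
V=cv2.GaussianBlur(im.min(2),(0,0),0.7)
L=[(edge(V[r],1,(216,234)),r) for r in range(178,222)]; Rr=[(edge(V[r],-1,(328,344)),r) for r in range(178,222)]
B=[(k,edge(V[:,k],-1,(262,275))) for k in list(range(238,256))+list(range(305,322))]; Tp=[(k,edge(V[:,k],1,(116,131))) for k in range(240,320)]
l,r,b,t=[line([q for q in e if None not in q]) for e in (L,Rr,B,Tp)]
uv=[isect(l,t),isect(r,t),isect(r,b),isect(l,b)]
P=np.array([plane(c,u,93.6) for u in uv]); print(P.mean(0).round(1))
for i in range(4):
    d=P[(i+1)%4]-P[i]; print("len %.1f ang %.2f"%(np.hypot(*d[:2]),np.degrees(np.arctan2(d[1],d[0]))%90))
```

```bash
python3 m5.py
```

Create press.py:
```python
from h import *
import sys
C=np.array([551.4,-157.5]); YAW=9.7; Z0=28.6
def tcp(side,lr,th,r=32,h=11,sink=0,gap=0): # side -1 near,+1 far; lr +1 left; finger inner bottom corner at P(th)
    u=r*np.cos(th)-9*np.sin(th)-h-gap; w=r*np.sin(th)+9*np.cos(th)
    b=np.array([side*(62-u),lr*50.]); a=np.radians(YAW); R=np.array([[np.cos(a),-np.sin(a)],[np.sin(a),np.cos(a)]])
    return np.r_[C+R@b, Z0+72+w-sink+17]
if __name__=="__main__":
    side,lr=int(sys.argv[1]),int(sys.argv[2])
    for th in map(float,sys.argv[3:]):
        print(th,end=" "); go(tcp(side,lr,th),down(YAW+90))
```

```bash
echo; python3 press.py -1 1 2 1.6 1.2 0.8 0.4 0
```

```text
[ 551.8 -158.4   93.6]
len 110.1 ang 9.73
len 148.5 ang 9.74
len 110.3 ang 10.74
len 150.4 ang 9.69

2.0 t 12.0 now [ 550.3 -158.5  266.6] shift [-50.7  92.8 124. ] rot [ 0.0037 -0.0021  1.5714] F [-0.2  0.2  0.5] w 8.0 g 0.0
1.6 t 12.0 now [ 550.3 -158.5  266.6] shift [-50.7  81.2 117.6] rot [ 0.0037 -0.0021  1.5714] F [-0.2  0.2  0.5] w 8.0 g 0.0
1.2 t 12.0 now [ 550.3 -158.5  266.6] shift [-50.7  68.1 116.2] rot [ 0.0037 -0.0021  1.5714] F [-0.2  0.2  0.5] w 8.0 g 0.0
0.8 t 12.0 now [ 550.3 -158.5  266.6] shift [-50.7  55.5 120. ] rot [ 0.0037 -0.0021  1.5714] F [-0.2  0.2  0.5] w 8.0 g 0.0
0.4 t 12.0 now [ 550.3 -158.5  266.6] shift [-50.7  45.3 128.4] rot [ 0.0037 -0.0021  1.5714] F [-0.2  0.2  0.5] w 8.0 g 0.0
0.0 t 12.0 now [ 550.3 -158.5  266.6] shift [-50.6  39.2 140.2] rot [ 0.0037 -0.0021  1.5714] F [-0.2  0.2  0.5] w 8.0 g 0.0
```

The lid is seated: 110 x 149–150 at the expected height, centre within 1 mm of the box. I'm turning the tool and going outside the near-left clip.

To row units: 120 mm / 600 = 0.2, 100 mm / 600 = 0.1667, 1.5 rad / 6.2832 = 0.2387.

>>> send_path(steps={"segments": [[-0.0167, 0.0417, 0, 0, 0, 0.0239], [-0.0333, 0.0833, 0.0167, 0, 0, 0.0477], [-0.05, 0.125, 0.0333, 0, 0, 0.0716], [-0.0667, 0.1667, 0.0667, 0, 0, 0.0955], [-0.085, 0.2, 0.1, 0, 0, 0.1194], [-0.085, 0.2, 0.1333, 0, 0, 0.1432], [-0.085, 0.2, 0.1333, 0, 0, 0.1671], [-0.085, 0.2, 0.1333, 0, 0, 0.191], [-0.085, 0.2, 0.1333, 0, 0, 0.2149], [-0.085, 0.2, 0.1333, 0, 0, 0.2387]]}, finger_gap=0)

```text
clock: 13.0
position: [423.6, -128.6, 187.5]
ee_rot: [-0.117, 0.993, 0.0, -0.001]
contact_force: [0.1, -0.7, 0.3]
gripper_width: -0.3
grasp_force: 0.0
```

>>> send_path(steps={"segments": [[0, 0, 0, 0, 0, 0.0111], [0, 0, 0.0333, 0, 0, 0.0111], [0, 0, 0.0667, 0, 0, 0.0111], [0, 0, 0.0833, 0, 0, 0.0111], [0, 0, 0.0833, 0, 0, 0.0111], [0, 0, 0.0833, 0, 0, 0.0111], [0, 0, 0.0833, 0, 0, 0.0111]]})

```text
clock: 13.7
position: [424.8, -128.6, 139.3]
ee_rot: [-0.085, 0.996, -0.0, 0.001]
contact_force: [-0.0, 0.4, -0.5]
gripper_width: -0.3
grasp_force: 0.0
```

```bash
python3 press.py -1 1 2 1.6 1.4 1.2 1 .8 .6 .4 .2 0
```

```text
2.0 t 13.7 now [ 424.8 -128.6  139.3] shift [-25.4   0.2  -3.7] rot [-0.0004  0.0016  0.0017] F [-0.   0.4 -0.5] w -0.3 g 0.0
1.6 t 13.7 now [ 424.8 -128.6  139.3] shift [-37.    0.1 -10. ] rot [-0.0004  0.0016  0.0017] F [-0.   0.4 -0.5] w -0.3 g 0.0
1.4 t 13.7 now [ 424.8 -128.6  139.3] shift [-43.5   0.1 -11.3] rot [-0.0004  0.0016  0.0017] F [-0.   0.4 -0.5] w -0.3 g 0.0
1.2 t 13.7 now [ 424.8 -128.6  139.3] shift [-50.1   0.1 -11.4] rot [-0.0004  0.0016  0.0017] F [-0.   0.4 -0.5] w -0.3 g 0.0
1.0 t 13.7 now [ 424.8 -128.6  139.3] shift [-56.6   0.1 -10. ] rot [-0.0004  0.0016  0.0017] F [-0.   0.4 -0.5] w -0.3 g 0.0
0.8 t 13.7 now [ 424.8 -128.6  139.3] shift [-62.8   0.1  -7.5] rot [-0.0004  0.0016  0.0017] F [-0.   0.4 -0.5] w -0.3 g 0.0
0.6 t 13.7 now [ 424.8 -128.6  139.3] shift [-68.3   0.1  -3.7] rot [-0.0004  0.0016  0.0017] F [-0.   0.4 -0.5] w -0.3 g 0.0
0.4 t 13.7 now [ 424.8 -128.6  139.3] shift [-72.9   0.1   1. ] rot [-0.0004  0.0016  0.0017] F [-0.   0.4 -0.5] w -0.3 g 0.0
0.2 t 13.7 now [ 424.8 -128.6  139.3] shift [-76.5   0.1   6.6] rot [-0.0004  0.0016  0.0017] F [-0.   0.4 -0.5] w -0.3 g 0.0
0.0 t 13.7 now [ 424.8 -128.6  139.3] shift [-78.9   0.1  12.8] rot [-0.0004  0.0016  0.0017] F [-0.   0.4 -0.5] w -0.3 g 0.0
```

To row units: -72 mm / 600 = -0.12, -68 mm / 600 = -0.1133.

>>> send_path(steps={"segments": [[-0.02, 0, 0, 0, 0, 0], [-0.0417, 0, -0.0033, 0, 0, 0], [-0.0517, 0, -0.0083, 0, 0, 0], [-0.0617, 0, -0.0133, 0, 0, 0], [-0.0717, 0, -0.0167, 0, 0, 0], [-0.0833, 0, -0.0167, 0, 0, 0], [-0.095, 0, -0.015, 0, 0, 0], [-0.105, 0, -0.01, 0, 0, 0], [-0.1133, 0, -0.005, 0, 0, 0], [-0.12, 0, 0, 0, 0, 0]]})

```text
clock: 14.7
position: [495.6, -116.2, 138.1]
ee_rot: [-0.085, 0.996, -0.0, -0.0]
contact_force: [-1.5, -0.3, 0.1]
gripper_width: -0.0
grasp_force: 0.6
```

```bash
python3 press.py -1 1 .4 .2 0
```

```text
0.4 t 14.7 now [ 495.6 -116.2  138.1] shift [-1.  -0.1 -0.2] rot [-0.     -0.0001  0.0016] F [-1.5 -0.3  0.1] w -0.0 g 0.6
0.2 t 14.7 now [ 495.6 -116.2  138.1] shift [-4.6 -0.1  5.3] rot [-0.     -0.0001  0.0016] F [-1.5 -0.3  0.1] w -0.0 g 0.6
0.0 t 14.7 now [ 495.6 -116.2  138.1] shift [-7.1 -0.1 11.5] rot [-0.     -0.0001  0.0016] F [-1.5 -0.3  0.1] w -0.0 g 0.6
```

To row units: 12 mm / 600 = 0.02, 11 mm / 600 = 0.0183.

>>> send_path(steps={"segments": [[-0.0033, 0, 0.0033, 0, 0, 0], [-0.0067, 0, 0.0083, 0, 0, 0], [-0.0083, 0, 0.0117, 0, 0, 0], [-0.01, 0, 0.015, 0, 0, 0], [-0.0117, 0, 0.0183, 0, 0, 0], [-0.0117, 0, 0.02, 0, 0, 0], [-0.0117, 0, 0.02, 0, 0, 0]]})

```text
clock: 15.4
position: [502.8, -115.1, 126.7]
ee_rot: [-0.085, 0.996, -0.0, 0.001]
contact_force: [-0.5, -0.6, 2.7]
gripper_width: -0.1
grasp_force: 1.1
```

To row units: 3 mm / 600 = 0.005, 2 mm / 600 = 0.0033.

>>> send_path(steps={"segments": [[0, 0, 0.0017, 0, 0, 0], [0, 0, 0.0033, 0, 0, 0], [0, 0, 0.005, 0, 0, 0], [0, 0, 0.005, 0, 0, 0], [0, 0, 0.005, 0, 0, 0]]})

```text
clock: 15.9
position: [502.8, -115.1, 124.0]
ee_rot: [-0.085, 0.996, -0.0, 0.001]
contact_force: [0.4, -0.4, 4.8]
gripper_width: 0.2
grasp_force: 2.4
```

To row units: 3 mm / 600 = 0.005, 2 mm / 600 = 0.0033.

>>> send_path(steps={"segments": [[0, 0, 0.0017, 0, 0, 0], [0, 0, 0.0033, 0, 0, 0], [0, 0, 0.005, 0, 0, 0], [0, 0, 0.005, 0, 0, 0], [0, 0, 0.005, 0, 0, 0]]})

```text
clock: 16.4
position: [502.8, -115.1, 121.3]
ee_rot: [-0.086, 0.996, -0.0, 0.001]
contact_force: [-0.6, 0.0, 7.6]
gripper_width: -0.3
grasp_force: 3.7
```

>>> send_path(steps={"segments": [[0, 0, 0.0017, 0, 0, 0], [0, 0, 0.0033, 0, 0, 0], [0, 0, 0.005, 0, 0, 0], [0, 0, 0.005, 0, 0, 0], [0, 0, 0.005, 0, 0, 0]]})

```text
clock: 16.9
position: [502.8, -115.1, 118.8]
ee_rot: [-0.086, 0.996, -0.0, 0.001]
contact_force: [-1.9, 0.3, 10.2]
gripper_width: -0.1
grasp_force: 5.0
```

To row units: 2 mm / 600 = 0.0033, 1 mm / 600 = 0.0017.

>>> send_path(steps={"segments": [[0, 0, 0.0017, 0, 0, 0], [0, 0, 0.0033, 0, 0, 0], [0, 0, 0.0033, 0, 0, 0], [0, 0, 0.0033, 0, 0, 0]]})

```text
clock: 17.3
position: [502.9, -115.1, 117.1]
ee_rot: [-0.086, 0.996, -0.0, 0.001]
contact_force: [-2.1, 1.5, 11.9]
gripper_width: 0.0
grasp_force: 5.8
```

```bash
python3 -c "
from h import *
cv2.imwrite('pics/s5.png',arm.get_image('scene')[165:285,155:285])"
```

The manual's scale: shifts go in shares of 600 mm and turns go in shares of 2 pi rad. Converting my numbers, 3 mm / 600 = 0.005, 2 mm / 600 = 0.0033.

>>> send_path(steps={"segments": [[0, 0, 0.0017, 0, 0, 0], [0, 0, 0.0033, 0, 0, 0], [0, 0, 0.005, 0, 0, 0], [0, 0, 0.005, 0, 0, 0]]})

```text
clock: 17.75
position: [502.9, -115.1, 114.4]
ee_rot: [-0.086, 0.996, -0.0, 0.001]
contact_force: [-2.7, 1.9, 14.7]
gripper_width: 0.2
grasp_force: 7.1
```

>>> send_path(steps={"segments": [[0, 0, -0.0167, 0, 0, 0], [0, 0, -0.0333, 0, 0, 0], [0, 0, -0.075, 0, 0, 0], [0, 0, -0.125, 0, 0, 0], [0, 0, -0.175, 0, 0, 0], [0.0667, 0, -0.225, 0, 0, 0], [0.1167, 0, -0.225, 0, 0, 0], [0.1167, 0, -0.225, 0, 0, 0], [0.1167, 0, -0.225, 0, 0, 0], [0.1167, 0, -0.225, 0, 0, 0]]})

```text
clock: 18.75
position: [433.3, -126.9, 247.0]
ee_rot: [-0.085, 0.996, 0.0, -0.0]
contact_force: [0.1, 0.2, 0.1]
gripper_width: -0.2
grasp_force: 0.0
```

Run:
```python
from h import *
c=cal("wrist"); im=arm.get_image("wrist"); cv2.imwrite("pics/w6.png",im); np.savez("w6.npz",K=c[0],R=c[1],t=c[2])
S=arm.get_image("scene")
cv2.imwrite("pics/v6.png",np.hstack([cv2.resize(S[175:275,160:280],None,fx=3.3,fy=3.3),cv2.resize(im,(440,330))]))
```

```text
(no output)
```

View pics/v6.png

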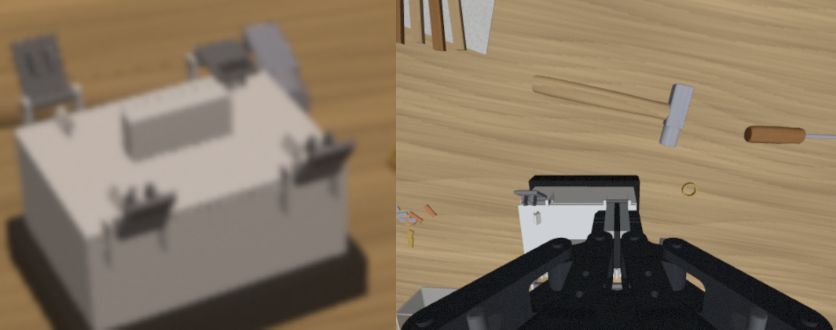

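The scene crop shows the near-left clip (at ~(225,60) in the crop) folded in over the lid, with the other three open. In the wrist view that clip is hidden behind the fingers. I'll measure the flap in the scene and top pictures.

Create m6.py:
```python
from h import *
import sys
from press import C,YAW,Z0
side,lr=int(sys.argv[1]),int(sys.argv[2])
a=np.radians(YAW); R=np.array([[np.cos(a),-np.sin(a)],[np.sin(a),np.cos(a)]])
def pt(r,o,y,th):
    u=r*np.cos(th)-o*np.sin(th); w=r*np.sin(th)+o*np.cos(th); return np.r_[C+R@[side*(62-u),lr*50+y],Z0+72+w]
for n in("scene","top"):
    im=arm.get_image(n); c=cal(n)
    for th in (0,.1,.2,.4): print(n,th,[proj(c,pt(36,9,y,th)).round(1).tolist() for y in(-13,13)],[proj(c,pt(0,9,y,th)).round(1).tolist() for y in(-13,13)])
    b=np.array([proj(c,pt(x,9,y,.2)) for x in(-3,45) for y in(-20,20)]); x0,y0=b.min(0).astype(int)-4; x1,y1=b.max(0).astype(int)+4
    g=im.max(2)[y0:y1,x0:x1]; h=cv2.cvtColor(im,cv2.COLOR_BGR2HSV)[y0:y1,x0:x1]
    m=((h[...,2]<115)&(h[...,1]<90)).astype(np.uint8); cc,_=cv2.findContours(m,0,2); k=max(cc,key=cv2.contourArea)[:,0]+[x0,y0]
    print("  mask",cv2.approxPolyDP(k,1.2,True)[:,0].tolist())
```

```bash
python3 m6.py -1 1
```

```text
scene 0 [[225.4, 198.9], [238.0, 195.5]] [[217.5, 189.9], [229.9, 186.6]]
scene 0.1 [[225.1, 197.0], [237.8, 193.6]] [[217.3, 189.7], [229.8, 186.5]]
scene 0.2 [[224.7, 195.1], [237.4, 191.7]] [[217.1, 189.5], [229.6, 186.3]]
scene 0.4 [[223.7, 191.2], [236.4, 187.9]] [[216.8, 189.3], [229.2, 186.1]]
  mask [[237, 196], [234, 186], [232, 188], [229, 187], [219, 190], [220, 194], [228, 200]]
top 0 [[352.1, 228.9], [337.0, 231.7]] [[356.3, 249.9], [341.1, 252.7]]
top 0.1 [[352.6, 229.4], [337.4, 232.2]] [[356.4, 250.4], [341.2, 253.2]]
top 0.2 [[353.0, 230.1], [337.8, 233.0]] [[356.5, 251.0], [341.3, 253.8]]
top 0.4 [[354.1, 232.3], [338.7, 235.1]] [[356.6, 252.0], [341.4, 254.8]]
  mask [[328, 229], [328, 254], [332, 254], [334, 252], [338, 255], [339, 250], [342, 254], [356, 252], [356, 247], [359, 250], [363, 248], [363, 245], [354, 245], [351, 231], [338, 233], [341, 248], [338, 251], [332, 250]]
```

All the evidence says near-left is shut. z+F stayed constant at 129 from 3 to 15 N, and that 2.4 mm offset matches how high the lid seated, so Z0 ≈ 31. Next is far-right.

```bash
sed -i 's/Z0=28.6/Z0=31.0/' press.py; python3 press.py 1 -1 2 0
```

```text
2.0 t 18.9 now [ 433.5 -126.9  246.9] shift [-205.6 -100.4  101.2] rot [ 0.0002 -0.0014  0.0017] F [-0.1 -0.6  0. ] w -0.2 g 0.0
0.0 t 18.9 now [ 433.5 -126.9  246.9] shift [-152.1 -100.3  117.6] rot [ 0.0002 -0.0014  0.0017] F [-0.1 -0.6  0. ] w -0.2 g 0.0
```

To row units: -231 mm / 600 = -0.385, -190 mm / 600 = -0.3167.

>>> send_path(steps={"segments": [[-0.0333, -0.0167, 0, 0, 0, 0], [-0.1, -0.0467, 0, 0, 0, 0], [-0.175, -0.08, 0, 0, 0, 0], [-0.25, -0.1133, 0, 0, 0, 0], [-0.3167, -0.1417, 0, 0, 0, 0], [-0.3633, -0.16, 0, 0, 0, 0], [-0.385, -0.1667, 0.0167, 0, 0, 0], [-0.385, -0.1667, 0.0667, 0, 0, 0], [-0.385, -0.1667, 0.125, 0, 0, 0], [-0.385, -0.1667, 0.1633, 0, 0, 0]]})

```text
clock: 19.95
position: [675.8, -185.7, 145.5]
ee_rot: [-0.085, 0.996, 0.001, -0.003]
contact_force: [-0.8, -0.1, 0.3]
gripper_width: -0.1
grasp_force: 0.0
```

>>> send_path(steps={"segments": [[0, 0, 0.0167, 0, 0, 0], [0, 0, 0.0167, 0, 0, 0], [0, 0, 0.0167, 0, 0, 0], [0, 0, 0.0167, 0, 0, 0]]})

```text
clock: 20.35
position: [678.6, -186.4, 141.6]
ee_rot: [-0.085, 0.996, -0.0, 0.002]
contact_force: [0.3, -0.2, 1.3]
gripper_width: -0.1
grasp_force: 0.0
```

```bash
python3 press.py 1 -1 2 1.2 .4 0
```

```text
2.0 t 20.4 now [ 678.6 -186.4  141.6] shift [26.   0.  -3.8] rot [-0.0011  0.0034  0.0018] F [ 0.3 -0.2  1.3] w -0.1 g 0.0
1.2 t 20.4 now [ 678.6 -186.4  141.6] shift [ 50.7   0.  -11.7] rot [-0.0011  0.0034  0.0018] F [ 0.3 -0.2  1.3] w -0.1 g 0.0
0.4 t 20.4 now [ 678.6 -186.4  141.6] shift [73.5  0.1  0.6] rot [-0.0011  0.0034  0.0018] F [ 0.3 -0.2  1.3] w -0.1 g 0.0
0.0 t 20.4 now [ 678.6 -186.4  141.6] shift [79.6  0.1 12.3] rot [-0.0011  0.0034  0.0018] F [ 0.3 -0.2  1.3] w -0.1 g 0.0
```

To row units: 72 mm / 600 = 0.12, 68 mm / 600 = 0.1133.

>>> send_path(steps={"segments": [[0.02, 0, 0, 0, 0, 0], [0.0417, 0, -0.0033, 0, 0, 0], [0.0517, 0, -0.0083, 0, 0, 0], [0.0617, 0, -0.0133, 0, 0, 0], [0.0717, 0, -0.0167, 0, 0, 0], [0.0833, 0, -0.0167, 0, 0, 0], [0.095, 0, -0.015, 0, 0, 0], [0.105, 0, -0.01, 0, 0, 0], [0.1133, 0, -0.005, 0, 0, 0], [0.12, 0, 0, 0, 0, 0]]})

```text
clock: 21.35
position: [605.6, -198.9, 138.8]
ee_rot: [-0.085, 0.996, 0.0, -0.001]
contact_force: [0.8, -0.5, 2.1]
gripper_width: 0.0
grasp_force: 0.8
```

```bash
python3 press.py 1 -1 .4 0
```

```text
0.4 t 21.4 now [ 605.6 -198.9  138.8] shift [-0.6 -0.1 -2. ] rot [ 0.0003 -0.0017  0.0011] F [ 0.8 -0.5  2.1] w 0.0 g 0.8
0.0 t 21.4 now [ 605.6 -198.9  138.8] shift [ 5.4 -0.1  9.8] rot [ 0.0003 -0.0017  0.0011] F [ 0.8 -0.5  2.1] w 0.0 g 0.8
```

To row units: 6 mm / 600 = 0.01, 5 mm / 600 = 0.0083.

>>> send_path(steps={"segments": [[0.0033, 0, 0.0033, 0, 0, 0], [0.0067, 0, 0.0067, 0, 0, 0], [0.0083, 0, 0.01, 0, 0, 0], [0.0083, 0, 0.01, 0, 0, 0], [0.0083, 0, 0.01, 0, 0, 0]]})

```text
clock: 21.85
position: [602.0, -199.4, 133.6]
ee_rot: [-0.085, 0.996, -0.0, 0.0]
contact_force: [0.5, -0.2, 2.6]
gripper_width: -0.4
grasp_force: 1.1
```

To row units: 6 mm / 600 = 0.01, 4 mm / 600 = 0.0067.

>>> send_path(steps={"segments": [[0.0017, 0, 0.0033, 0, 0, 0], [0.0033, 0, 0.0067, 0, 0, 0], [0.0033, 0, 0.01, 0, 0, 0], [0.0033, 0, 0.01, 0, 0, 0], [0.0033, 0, 0.01, 0, 0, 0]]})

```text
clock: 22.35
position: [600.2, -199.8, 127.9]
ee_rot: [-0.085, 0.996, -0.0, 0.0]
contact_force: [1.9, -0.3, 4.1]
gripper_width: -0.0
grasp_force: 2.4
```

To row units: 3 mm / 600 = 0.005, 2 mm / 600 = 0.0033.

>>> send_path(steps={"segments": [[0, 0, 0.0017, 0, 0, 0], [0, 0, 0.0033, 0, 0, 0], [0, 0, 0.005, 0, 0, 0], [0, 0, 0.005, 0, 0, 0], [0, 0, 0.005, 0, 0, 0]]})

```text
clock: 22.85
position: [599.1, -199.9, 124.2]
ee_rot: [-0.085, 0.996, 0.0, -0.001]
contact_force: [-1.1, -1.3, 4.7]
gripper_width: -0.1
grasp_force: 2.3
```

To row units: 3 mm / 600 = 0.005, 2 mm / 600 = 0.0033.

>>> send_path(steps={"segments": [[0, 0, 0.0017, 0, 0, 0], [0, 0, 0.0033, 0, 0, 0], [0, 0, 0.005, 0, 0, 0], [0, 0, 0.005, 0, 0, 0], [0, 0, 0.005, 0, 0, 0]]})

```text
clock: 23.35
position: [599.0, -199.9, 121.8]
ee_rot: [-0.085, 0.996, 0.0, -0.001]
contact_force: [-2.0, -0.3, 6.7]
gripper_width: 0.3
grasp_force: 3.5
```

To row units: 3 mm / 600 = 0.005, 2 mm / 600 = 0.0033.

>>> send_path(steps={"segments": [[0, 0, 0.0017, 0, 0, 0], [0, 0, 0.0033, 0, 0, 0], [0, 0, 0.005, 0, 0, 0], [0, 0, 0.005, 0, 0, 0], [0, 0, 0.005, 0, 0, 0]]})

```text
clock: 23.85
position: [599.0, -199.9, 119.4]
ee_rot: [-0.085, 0.996, -0.0, -0.001]
contact_force: [-2.4, 0.4, 9.3]
gripper_width: -0.1
grasp_force: 4.7
```

Far-right clicked: z+F dropped from 132 to 128.7. One firmer press, then lift and go to near-right.

To row units: 4 mm / 600 = 0.0067, 2 mm / 600 = 0.0033.

>>> send_path(steps={"segments": [[0, 0, 0.0033, 0, 0, 0], [0, 0, 0.0067, 0, 0, 0], [0, 0, 0.0067, 0, 0, 0], [0, 0, 0.0067, 0, 0, 0]]})

```text
clock: 24.25
position: [599.1, -199.9, 116.2]
ee_rot: [-0.086, 0.996, -0.0, -0.001]
contact_force: [-4.6, 0.8, 13.1]
gripper_width: -0.2
grasp_force: 6.3
```

>>> send_path(steps={"segments": [[0, 0, -0.0167, 0, 0, 0], [0, 0, -0.0417, 0, 0, 0], [0, 0, -0.0917, 0, 0, 0], [0, 0, -0.15, 0, 0, 0], [0.0333, 0, -0.1917, 0, 0, 0], [0.1, 0, -0.2, 0, 0, 0], [0.1667, 0, -0.2, 0, 0, 0], [0.2333, 0, -0.2, 0, 0, 0], [0.2667, 0, -0.2, 0, 0, 0], [0.2667, 0, -0.2, 0, 0, 0]]})

```text
clock: 25.25
position: [438.9, -226.7, 233.8]
ee_rot: [-0.084, 0.996, 0.001, -0.001]
contact_force: [0.8, 0.0, 0.4]
gripper_width: -0.0
grasp_force: 0.0
```

```bash
python3 press.py -1 -1 2 1.2 .4 0
```

```text
2.0 t 25.2 now [ 438.9 -226.7  233.8] shift [-28.3  -0.9  88.4] rot [ 0.0022 -0.002  -0.0005] F [0.8 0.  0.4] w -0.0 g 0.0
1.2 t 25.2 now [ 438.9 -226.7  233.8] shift [-52.9  -0.9  80.6] rot [ 0.0022 -0.002  -0.0005] F [0.8 0.  0.4] w -0.0 g 0.0
0.4 t 25.2 now [ 438.9 -226.7  233.8] shift [-75.7  -0.9  92.9] rot [ 0.0022 -0.002  -0.0005] F [0.8 0.  0.4] w -0.0 g 0.0
0.0 t 25.2 now [ 438.9 -226.7  233.8] shift [-81.8  -0.9 104.6] rot [ 0.0022 -0.002  -0.0005] F [0.8 0.  0.4] w -0.0 g 0.0
```

Straight down 93 (2.5 mm farther out than before), then the same swing.

To row units: 95 mm / 600 = 0.1583, 92 mm / 600 = 0.1533.

>>> send_path(steps={"segments": [[0, -0.0008, 0.0333, 0, 0, 0], [0, -0.0008, 0.0833, 0, 0, 0], [0, -0.0008, 0.13, 0, 0, 0], [0, -0.0008, 0.1533, 0, 0, 0], [0, -0.0008, 0.1583, 0, 0, 0], [0, -0.0008, 0.1583, 0, 0, 0], [0, -0.0008, 0.1583, 0, 0, 0], [0, -0.0008, 0.1583, 0, 0, 0]]})

```text
clock: 26.05
position: [443.0, -227.5, 140.4]
ee_rot: [-0.085, 0.996, -0.0, 0.001]
contact_force: [-0.6, -0.1, 0.2]
gripper_width: 0.1
grasp_force: 0.0
```

```bash
python3 press.py -1 -1 2 1.2 .4
```

```text
2.0 t 26.1 now [ 443.  -227.5  140.4] shift [-24.2   0.7  -4.9] rot [-0.0007  0.002   0.0017] F [-0.6 -0.1  0.2] w 0.1 g 0.0
1.2 t 26.1 now [ 443.  -227.5  140.4] shift [-48.9   0.7 -12.6] rot [-0.0007  0.002   0.0017] F [-0.6 -0.1  0.2] w 0.1 g 0.0
0.4 t 26.1 now [ 443.  -227.5  140.4] shift [-71.6   0.7  -0.2] rot [-0.0007  0.002   0.0017] F [-0.6 -0.1  0.2] w 0.1 g 0.0
```

To row units: -74 mm / 600 = -0.1233, -70 mm / 600 = -0.1167.

>>> send_path(steps={"segments": [[-0.0233, 0, 0, 0, 0, 0], [-0.045, 0, -0.0033, 0, 0, 0], [-0.055, 0, -0.0083, 0, 0, 0], [-0.065, 0, -0.0133, 0, 0, 0], [-0.075, 0, -0.0167, 0, 0, 0], [-0.0867, 0, -0.0167, 0, 0, 0], [-0.0983, 0, -0.015, 0, 0, 0], [-0.1083, 0, -0.01, 0, 0, 0], [-0.1167, 0, -0.005, 0, 0, 0], [-0.1233, 0, 0, 0, 0, 0]]})

```text
clock: 27.05
position: [515.8, -214.8, 139.2]
ee_rot: [-0.085, 0.996, -0.0, 0.0]
contact_force: [-0.4, -1.6, 1.2]
gripper_width: 0.1
grasp_force: 0.6
```

```bash
python3 press.py -1 -1 .4 0
```

```text
0.4 t 27.1 now [ 515.8 -214.8  139.2] shift [ 2.2  0.5 -1.6] rot [-0.0001  0.0002  0.0017] F [-0.4 -1.6  1.2] w 0.1 g 0.6
0.0 t 27.1 now [ 515.8 -214.8  139.2] shift [-3.8  0.5 10.2] rot [-0.0001  0.0002  0.0017] F [-0.4 -1.6  1.2] w 0.1 g 0.6
```

To row units: 12 mm / 600 = 0.02, 11 mm / 600 = 0.0183.

>>> send_path(steps={"segments": [[-0.0017, 0, 0.0033, 0, 0, 0], [-0.0033, 0, 0.0083, 0, 0, 0], [-0.005, 0, 0.0133, 0, 0, 0], [-0.0067, 0, 0.0183, 0, 0, 0], [-0.0067, 0, 0.02, 0, 0, 0], [-0.0067, 0, 0.02, 0, 0, 0]]})

```text
clock: 27.65
position: [519.9, -214.2, 128.0]
ee_rot: [-0.085, 0.996, -0.0, 0.001]
contact_force: [-0.0, 1.5, 5.3]
gripper_width: 0.1
grasp_force: 2.3
```

To row units: 3 mm / 600 = 0.005, 2 mm / 600 = 0.0033.

>>> send_path(steps={"segments": [[0, 0, 0.0017, 0, 0, 0], [0, 0, 0.0033, 0, 0, 0], [0, 0, 0.005, 0, 0, 0], [0, 0, 0.005, 0, 0, 0], [0, 0, 0.005, 0, 0, 0]]})

```text
clock: 28.15
position: [520.1, -214.3, 124.9]
ee_rot: [-0.085, 0.996, -0.0, 0.001]
contact_force: [3.2, -0.1, 3.4]
gripper_width: 0.1
grasp_force: 2.0
```

>>> send_path(steps={"segments": [[0, 0, 0.0017, 0, 0, 0], [0, 0, 0.0033, 0, 0, 0], [0, 0, 0.005, 0, 0, 0], [0, 0, 0.0067, 0, 0, 0], [0, 0, 0.0067, 0, 0, 0], [0, 0, 0.0067, 0, 0, 0]]})

```text
clock: 28.75
position: [520.1, -214.3, 121.4]
ee_rot: [-0.086, 0.996, -0.0, 0.001]
contact_force: [2.7, 1.3, 7.6]
gripper_width: -0.1
grasp_force: 3.7
```

To row units: 4 mm / 600 = 0.0067, 3 mm / 600 = 0.005.

>>> send_path(steps={"segments": [[0, 0, 0.0017, 0, 0, 0], [0, 0, 0.0033, 0, 0, 0], [0, 0, 0.005, 0, 0, 0], [0, 0, 0.0067, 0, 0, 0], [0, 0, 0.0067, 0, 0, 0], [0, 0, 0.0067, 0, 0, 0]]})

```text
clock: 29.35
position: [520.1, -214.4, 118.1]
ee_rot: [-0.086, 0.996, -0.001, 0.001]
contact_force: [1.1, 2.5, 11.2]
gripper_width: 0.3
grasp_force: 5.3
```

Near-right clicked: z+F went from 133 to 129. Last is far-left.

To row units: 2 mm / 600 = 0.0033, 1 mm / 600 = 0.0017.

>>> send_path(steps={"segments": [[0, 0, 0.0017, 0, 0, 0], [0, 0, 0.0033, 0, 0, 0], [0, 0, 0.0033, 0, 0, 0]]})

```text
clock: 29.65
position: [520.1, -214.4, 116.4]
ee_rot: [-0.086, 0.996, -0.001, 0.001]
contact_force: [0.5, 2.7, 12.2]
gripper_width: -0.3
grasp_force: 6.1
```

>>> send_path(steps={"segments": [[0, 0, -0.0167, 0, 0, 0], [0, 0, -0.0417, 0, 0, 0], [0, 0, -0.0917, 0, 0, 0], [0, 0, -0.15, 0, 0, 0], [0, 0.0083, -0.1917, 0, 0, 0], [-0.05, 0.05, -0.2, 0, 0, 0], [-0.1167, 0.1, -0.2, 0, 0, 0], [-0.1833, 0.15, -0.2, 0, 0, 0], [-0.2333, 0.1667, -0.2, 0, 0, 0], [-0.2667, 0.1667, -0.2, 0, 0, 0]]})

```text
clock: 30.65
position: [659.3, -86.4, 231.9]
ee_rot: [-0.086, 0.996, 0.0, -0.003]
contact_force: [-0.7, -0.4, -0.3]
gripper_width: -0.2
grasp_force: 0.0
```

```bash
python3 press.py 1 1 2 1.2 .4 0
```

```text
2.0 t 30.6 now [659.3 -86.4 231.9] shift [23.3 -2.  86.7] rot [ 0.0015 -0.0066  0.0035] F [-0.7 -0.4 -0.3] w -0.2 g 0.0
1.2 t 30.6 now [659.3 -86.4 231.9] shift [48.  -1.9 79.2] rot [ 0.0015 -0.0066  0.0035] F [-0.7 -0.4 -0.3] w -0.2 g 0.0
0.4 t 30.6 now [659.3 -86.4 231.9] shift [70.7 -1.8 91.6] rot [ 0.0015 -0.0066  0.0035] F [-0.7 -0.4 -0.3] w -0.2 g 0.0
0.0 t 30.6 now [659.3 -86.4 231.9] shift [ 76.6  -1.8 103.4] rot [ 0.0015 -0.0066  0.0035] F [-0.7 -0.4 -0.3] w -0.2 g 0.0
```

To row units: 94 mm / 600 = 0.1567, 92 mm / 600 = 0.1533.

>>> send_path(steps={"segments": [[-0.005, -0.0017, 0.0333, 0, 0, 0], [-0.005, -0.0017, 0.0833, 0, 0, 0], [-0.005, -0.0017, 0.13, 0, 0, 0], [-0.005, -0.0017, 0.1533, 0, 0, 0], [-0.005, -0.0017, 0.1567, 0, 0, 0], [-0.005, -0.0017, 0.1567, 0, 0, 0], [-0.005, -0.0017, 0.1567, 0, 0, 0], [-0.005, -0.0017, 0.1567, 0, 0, 0]]})

```text
clock: 31.45
position: [663.6, -89.0, 142.2]
ee_rot: [-0.085, 0.996, -0.0, 0.001]
contact_force: [0.3, -0.2, -0.4]
gripper_width: -0.0
grasp_force: 0.0
```

```bash
python3 press.py 1 1 2 1.2 .4
```

```text
2.0 t 31.4 now [663.6 -89.  142.2] shift [27.6  1.4 -3.2] rot [-0.0004  0.0027  0.0016] F [ 0.3 -0.2 -0.4] w -0.0 g 0.0
1.2 t 31.4 now [663.6 -89.  142.2] shift [ 52.3   1.4 -11. ] rot [-0.0004  0.0027  0.0016] F [ 0.3 -0.2 -0.4] w -0.0 g 0.0
0.4 t 31.4 now [663.6 -89.  142.2] shift [75.1  1.5  1.3] rot [-0.0004  0.0027  0.0016] F [ 0.3 -0.2 -0.4] w -0.0 g 0.0
```

To row units: 72 mm / 600 = 0.12, 68 mm / 600 = 0.1133.

>>> send_path(steps={"segments": [[0.02, 0, 0, 0, 0, 0], [0.0417, 0, -0.0033, 0, 0, 0], [0.0517, 0, -0.0083, 0, 0, 0], [0.0617, 0, -0.0133, 0, 0, 0], [0.0717, 0, -0.0167, 0, 0, 0], [0.0833, 0, -0.0167, 0, 0, 0], [0.095, 0, -0.015, 0, 0, 0], [0.105, 0, -0.01, 0, 0, 0], [0.1133, 0, -0.005, 0, 0, 0], [0.12, 0, 0, 0, 0, 0]]})

```text
clock: 32.45
position: [590.4, -101.5, 139.5]
ee_rot: [-0.085, 0.996, 0.0, -0.001]
contact_force: [-0.5, 0.3, 2.2]
gripper_width: 0.0
grasp_force: 0.9
```

```bash
python3 press.py 1 1 .4 0
```

```text
0.4 t 32.5 now [ 590.4 -101.5  139.5] shift [ 0.8  1.4 -1.3] rot [ 0.0004 -0.0029  0.0011] F [-0.5  0.3  2.2] w 0.0 g 0.9
0.0 t 32.5 now [ 590.4 -101.5  139.5] shift [ 6.8  1.4 10.5] rot [ 0.0004 -0.0029  0.0011] F [-0.5  0.3  2.2] w 0.0 g 0.9
```

To row units: 12 mm / 600 = 0.02, 11 mm / 600 = 0.0183.

>>> send_path(steps={"segments": [[0.0033, 0.0017, 0.0033, 0, 0, 0], [0.0067, 0.0017, 0.0083, 0, 0, 0], [0.0083, 0.0017, 0.0133, 0, 0, 0], [0.0117, 0.0017, 0.0183, 0, 0, 0], [0.0117, 0.0017, 0.02, 0, 0, 0], [0.0117, 0.0017, 0.02, 0, 0, 0]]})

```text
clock: 33.05
position: [585.2, -101.4, 128.8]
ee_rot: [-0.085, 0.996, -0.0, 0.0]
contact_force: [-0.6, 0.0, 5.4]
gripper_width: 0.1
grasp_force: 2.4
```

To row units: 3 mm / 600 = 0.005, 2 mm / 600 = 0.0033.

>>> send_path(steps={"segments": [[0, 0, 0.0017, 0, 0, 0], [0, 0, 0.0033, 0, 0, 0], [0, 0, 0.005, 0, 0, 0], [0, 0, 0.005, 0, 0, 0], [0, 0, 0.005, 0, 0, 0]]})

```text
clock: 33.55
position: [584.6, -101.5, 126.0]
ee_rot: [-0.085, 0.996, -0.0, -0.0]
contact_force: [-2.4, -0.1, 6.6]
gripper_width: -0.1
grasp_force: 3.0
```

To row units: 4 mm / 600 = 0.0067, 3 mm / 600 = 0.005.

>>> send_path(steps={"segments": [[0, 0, 0.0017, 0, 0, 0], [0, 0, 0.0033, 0, 0, 0], [0, 0, 0.005, 0, 0, 0], [0, 0, 0.0067, 0, 0, 0], [0, 0, 0.0067, 0, 0, 0], [0, 0, 0.0067, 0, 0, 0]]})

```text
clock: 34.15
position: [583.9, -101.6, 121.8]
ee_rot: [-0.085, 0.996, -0.0, -0.001]
contact_force: [-2.2, -0.4, 7.2]
gripper_width: 0.2
grasp_force: 3.5
```

To row units: 4 mm / 600 = 0.0067, 3 mm / 600 = 0.005.

>>> send_path(steps={"segments": [[0, 0, 0.0017, 0, 0, 0], [0, 0, 0.0033, 0, 0, 0], [0, 0, 0.005, 0, 0, 0], [0, 0, 0.0067, 0, 0, 0], [0, 0, 0.0067, 0, 0, 0], [0, 0, 0.0067, 0, 0, 0]]})

```text
clock: 34.75
position: [584.0, -101.6, 118.5]
ee_rot: [-0.085, 0.996, -0.0, -0.001]
contact_force: [-4.6, -0.3, 10.4]
gripper_width: -0.2
grasp_force: 5.1
```

Far-left clicked too: z+F settled at 129, the same as the other three. One more press, then retreat and check.

To row units: 2 mm / 600 = 0.0033, 1 mm / 600 = 0.0017.

>>> send_path(steps={"segments": [[0, 0, 0.0017, 0, 0, 0], [0, 0, 0.0033, 0, 0, 0], [0, 0, 0.0033, 0, 0, 0]]})

```text
clock: 35.05
position: [583.9, -101.6, 116.8]
ee_rot: [-0.085, 0.996, -0.0, -0.001]
contact_force: [-4.9, 1.1, 12.4]
gripper_width: 0.5
grasp_force: 6.0
```

>>> send_path(steps={"segments": [[0, 0, -0.0167, 0, 0, 0], [0, 0, -0.0417, 0, 0, 0], [0, 0, -0.0917, 0, 0, 0], [0, 0, -0.15, 0, 0, 0], [-0.0167, -0.0167, -0.2, 0, 0, 0], [-0.05, -0.05, -0.2417, 0, 0, 0], [-0.0667, -0.075, -0.2583, 0, 0, 0], [-0.0667, -0.0833, -0.2667, 0, 0, 0], [-0.0667, -0.0833, -0.2667, 0, 0, 0], [-0.0667, -0.0833, -0.2667, 0, 0, 0]]})

```text
clock: 36.05
position: [631.7, -143.4, 274.0]
ee_rot: [-0.085, 0.996, 0.001, -0.001]
contact_force: [-0.4, 0.4, -0.7]
gripper_width: -0.3
grasp_force: 0.0
```

Run:
```python
from h import *
w=arm.get_image("wrist");S=arm.get_image("scene");T=arm.get_image("top")
for n,i in(("w9",w),("s9",S),("t9",T)): cv2.imwrite(f"pics/{n}.png",i)
cv2.imwrite("pics/v9.png",np.hstack([cv2.resize(S[175:275,160:280],None,fx=3.3,fy=3.3),cv2.resize(w[40:260,150:420],(396,330))]))
# other things: scene change against the start
S0=cv2.imread("pics/scene0.png"); d=(cv2.absdiff(S,S0).max(2)>45).astype(np.uint8); n,_,st,ce=cv2.connectedComponentsWithStats(d)
print([(st[i].tolist()) for i in range(1,n) if st[i][4]>25])
```

```bash
for a in "-1 1" "-1 -1" "1 1" "1 -1"; do python3 m6.py $a | grep -A5 scene | grep -E "scene 0 |scene 0.1|mask" | head -3; done
```

```text
[[195, 0, 32, 43, 816], [186, 0, 101, 160, 5456], [263, 36, 19, 23, 319], [203, 51, 23, 4, 33], [263, 53, 22, 32, 441], [187, 57, 9, 24, 159], [255, 62, 11, 12, 74], [188, 85, 9, 13, 49], [266, 90, 16, 21, 178], [214, 174, 15, 16, 164], [164, 186, 16, 17, 182], [225, 193, 13, 7, 56], [169, 198, 60, 48, 695], [195, 199, 53, 49, 928], [313, 207, 89, 45, 2168], [250, 216, 17, 15, 73]]
scene 0 [[225.3, 197.8], [238.0, 194.4]] [[217.5, 188.8], [229.9, 185.6]]
scene 0.1 [[225.0, 195.9], [237.7, 192.5]] [[217.3, 188.6], [229.7, 185.4]]
  mask [[237, 196], [234, 186], [232, 188], [219, 190], [220, 194], [227, 199], [233, 199]]
scene 0 [[173.7, 211.7], [187.6, 208.0]] [[166.9, 201.9], [180.5, 198.4]]
scene 0.1 [[173.3, 209.7], [187.2, 206.0]] [[166.7, 201.7], [180.3, 198.2]]
  mask [[187, 207], [181, 202], [181, 200], [169, 203], [170, 210], [173, 210], [176, 213], [183, 212], [187, 209]]
scene 0 [[237.4, 211.7], [250.5, 208.0]] [[246.4, 222.0], [259.7, 218.1]]
scene 0.1 [[237.7, 210.4], [250.7, 206.7]] [[246.6, 222.3], [260.0, 218.4]]
  mask [[240, 214], [248, 223], [249, 227], [257, 225], [261, 227], [260, 220], [251, 210]]
scene 0 [[184.2, 226.8], [198.5, 222.8]] [[192.1, 238.1], [206.7, 233.7]]
scene 0.1 [[184.3, 225.4], [198.7, 221.4]] [[192.3, 238.4], [206.9, 234.0]]
  mask [[187, 229], [193, 237], [195, 244], [209, 241], [199, 225]]
```

View pics/v9.png

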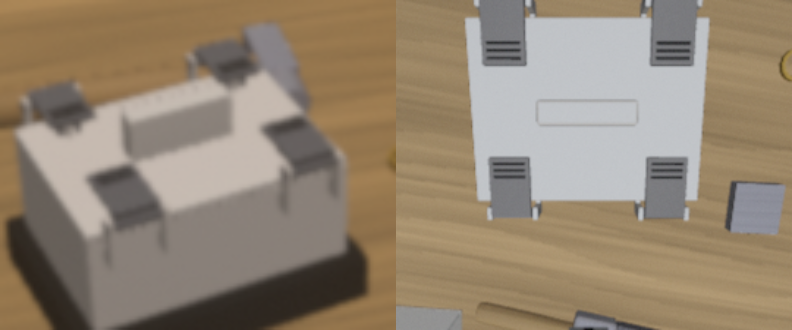

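All four flaps lie flat on the lid: at crop (60,105), (230,60), (130,195) and (305,145) in the scene, and evenly in the wrist view. Away from the arm, box and the lid's old place, nothing on the bench has changed.

```bash
python3 -c "
from bench import arm
print(arm.job_done())"
```

```text
the job is handed in; nothing more can be done
None
```

The lid is flat on the box and all four clips are shut, in the order near-left, far-right, near-right, far-left; force readings peaked at about 15 N, nothing else on the bench moved, and I handed it in at about 37 s (no verdict was returned).

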